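# Turn a canister's label to the reader and clamp it in the ratchet vise

## Task

First turn the aluminium canister between the open vise jaws, where it stands, so that its label faces the window of the grey label reader beside the vise. Then flip the pawl lever on the ratchet handle over to the tightening (clockwise) side, and work the handle back and forth until the sprung jaw pad holds the canister firmly but is not pressed fully home, so the thin-walled canister is not crushed. Leave the canister upright with its label to the reader, the lever on the tightening side, and the other things on the bench where they are.

Things in the scene. Friction and masses are not known exactly. Their poses are not given: they have to be found in the camera images.
- vise: Grey bench vise, fixed. Origin on the bench under its vertical spindle; +y runs from spindle to jaws. Base plate 100 x 262 x 15 mm. Housing and jaws at most 60 mm high, 92 wide; fixed jaw face at y 169 mm; the moving rubber pad starts at y 85 to 93 mm, closes toward +y, out of the housing. On the spindle: toothed wheel (72 mm across, z 61 to 73 mm) and ratchet handle.
- spindle_axis (a point): Point on the vertical spindle axis, 86 mm above the bench; the handle turns about it. The jaw moves 20 mm per rad of the spindle and must close 20 to 28 mm before it grips.
- handle (a joint): Ratchet handle, steel bar, z 73.5 to 87.5 mm, reaching 190 mm from the spindle axis; 16 mm wide from 87 mm out. rad: 0 along the vise's -y, grows clockwise seen from above, stops at -0.6 and +0.6, stays where left. Against the clicks it moves freely (about 3 N at the grip point). The wheel has 24 teeth: up to 0.38 rad of each working stroke is lost before the pawl bites.
- handle_grip (a point): Middle of the bar, 150 mm from the spindle axis, 80.5 mm above the bench: where to pinch it from above. Driving the vise shut takes 8 to 10 N here (tangential, moving) while the jaw runs free, rising by about 1 N per mm of pad compression; when the hand stops and holds, less force stays, but it shows the same rise.
- pawl (a joint): Pawl lever on the handle, rad about a vertical pivot on the bar's centre line 48.7 mm from the spindle axis. 0: straight out along the handle; grows clockwise from above; stops at -0.5, +0.5. An over-centre spring (2 N at the post) snaps it over. Positive (past 0.05: it may ride on a tooth): the handle drives clockwise, closing the jaw, and clicks freely back. Negative (start): it opens the jaw.
- pawl_tip (a point): Top centre of the upright round steel post at the pawl lever's free end (diameter 12 mm, z 92.5 to 118.5 mm), 50 mm from the lever's pivot. The flat lever under it has its top at z = 96.5 mm.
- jaw_pad (a joint): Compression in m of the sprung rubber pad on the moving jaw: 0 free, 0.010 pressed home; 8 N per mm. It stays 0 until the canister is pinched. Firm is 3 to 6 mm. When the handle is let go friction holds the jaw (up to about 6 mm of pad compression; a tighter pad relaxes to that).
- canister: Plain aluminium canister, loose, 0.3 to 0.55 kg: diameter 56, height 105 mm, standing on the vise's base plate (15 mm above the bench) between the jaws, 1 to 4 mm from the fixed jaw. Origin at the centre of its underside. Its +x points to the label: a barcode plate 22 x 34 mm on the side, centred 68 mm up; a dark raised rib on the lid runs from the centre toward it.
- reader_window (a point): Centre of the dark window, 46 x 34 mm, on the face of the grey block-shaped label reader (60 x 70 x 85 mm, fixed) that stands on the vise's +x side; 58 mm above the bench, 85 to 105 mm from the canister's axis.
- tray_stack: Bystander, to be left where it is: stack of four white movement trays, 120 x 90 x 40 mm; origin at the centre of its underside.
- bell_jar: Bystander, to be left where it is: glass dust dome with a round knob, diameter 84, height 89 mm; origin at the centre of its underside.
- timer: Bystander, to be left where it is: small black bench timer, 30 x 75 x 55 mm; origin at the centre of its underside.
- screwdriver: Bystander, to be left where it is: screwdriver with a black handle, 150 mm long, lying; origin at the centre of its underside.
- loupe: Bystander, to be left where it is: black eye loupe, diameter 40, height 32 mm; origin at the centre of its underside.
- dish: Bystander, to be left where it is: shallow clear dish, diameter 72, height 16 mm; origin at the centre of its underside.
- small_jar: Bystander, to be left where it is: small closed jar, diameter 48, height 60 mm; origin at the centre of its underside.
Things that resemble listed ones, but are neither listed nor needed, are in the scene too. What is shaped like the canister but green or pink is not meant.

How it is judged:
By the outcome, as a careful person would: the job done as asked, in the order asked, and still so for the second after the job is handed in, with the robot touching nothing.
It also fails if it takes over 64 s, if anything falls off the work surface, if the arm or the gripper's body presses on something with over 40 N, if the wrist force passes 120 N, or if a joint passes its speed limit or range.

## Robot

A 7-joint arm with a two-finger parallel gripper is mounted at the origin on the work surface. World frame = base frame: x ahead of the robot, y to its left, z up, the work surface at z = 0. Lengths are in mm, angles in rad, forces in N, time in s.
With the tool pointing down it reaches from about 375 to 925 mm from the base axis. Payload 3.1 kg.
Tool frame: the origin (TCP) lies on the front face of the gripper's body, between the roots of the fingers; the fingertips stand 73 mm ahead of it and the grasp point (between the pads) lies 54 mm ahead of it; z points along the fingers, y is the line along which they close (so a half turn about z gives the same grasp; the last joint's range is limited). The gripper opens to 85 mm and grips with 20 to 120 N. Pads are 22 mm wide; open, the fingers measure 114 mm over their backs; the gripper's body (76 mm by 85 mm) begins 54 mm behind the grasp point. The pads swing forward as they close: fully open they stand 13 mm farther back than shut.
Start: joints at [-1.32, 0.383, 0.044, 1.598, -0.018, 1.161, -0.05], TCP at [222.13, 610.87, 303.869] pointing down, gripper open.
Joint ranges: [-2.61, 2.61], [-0.41, 2.15], [-1.48, 1.57], [0, 2.5], [-1.57, 4.71], [0.05, 1.97], [-2.85, 2.85]. Speed limits (rad/s): [2.79, 2.79, 3.14, 3.14, 3.14, 3.14, 3.14].

## Interface

Orientations are given as a rotation vector (axis times angle).
In Python, from plant import env, viewer, ticket gives the robot as it stands. The module is installed in compiled form; this text tells all that it offers.
- The arm moves only by the tool apply_moves, never from a script. Its argument "steps" is a list that holds one entry, the list of rows, each a list of 7 numbers: the turn, a rotation vector about the world's x, y, z in units of 5 degrees (1.0 is 5 degrees), then the shift along the world's x, y, z in units of 40 mm (1.0 is 40 mm), then the opening in per cent of the stroke, from 0 (shut) to 100 (fully open). In form: [[[ax, ay, az, tx, ty, tz, claw], ...]]. A call has exactly 5 rows; each row shifts and turns the commanded pose from where the row before left it; what a row does not reach is not made up. A row lasts 1/10 s, in which the tool goes at most 50 mm and 8.59 degrees, less where a joint would pass 70% of its speed; a pose out of reach is approached as far as the arm can. A call is refused whole if a number of a shift passes 1 or a number of a turn 1, either way. A call with a gripper value outside its range is refused whole. The fingers move at their own pace and stop on an object; "grip_force" is the grip in N (left out, the last holds). Time passes only in rows, so rows that do not move let the fingers close, or fill a call up. It gives the time, the measured TCP pose, the force, the opening and the grip force at its end, in the units of the state.
- env.state(): the state, without advancing time (a new reading comes with each control period).
- viewer.read_camera(name): name is "scene" or "side" or "wrist"; returns a dict with "frame" (480x640x3 uint8, red, green, blue), "fov_y" (degrees; the focal length in pixels is half the picture's height over the tangent of half this angle, whatever the lens; pixels are square), "cx", "cy" (the principal point, pixels), "view" (4x4, takes a point from world to camera coordinates). Camera axes: x right, y up, looking along -z (the intrinsics and any distortion apply to the point x, -y, -z); pixel columns grow to the right and rows downward; lengths in mm; the calibration is good to about 2 mm. A picture is of the moment at which its call begins. There is no depth.
- ticket.job_done(): hands the job in; it is judged then, once.
The state is a dict: "time": time; "q": joint angles; "dq": joint speeds; "tau": joint torques, N m; "tool_pos": TCP position; "orientation": TCP orientation; "wrist_force": force on the tool from outside, world axes, zero at the start; "moment": the same for the moment, N m; "gripper_width": opening from 0.0 (shut) to 1.0 (fully open); "gripper_force": force on a finger pad.
Only numpy, scipy, OpenCV 4.12 (cv2) and the standard library are available. Lean on these libraries where they do the work, as an engineer would, in place of code of your own. Each camera call takes 0.05 s, during which the arm holds its last target. There are 200 camera calls.

## Working session

There is one attempt and no reset: what is moved stays moved. The work goes in short steps, Python scripts to look and compute and a tool call to move; the robot and the scene stay as the last step left them, time stands still between calls to the robot, and variables do not carry over. Pictures are saved under pics/ and viewed, at most 10 in all, crops included, and the job is handed in when it is done.

Besides the shell and the picture viewer there is one more tool, called after ">>>" as name([rows], argument=value, ...), one row to a line, values as JSON. apply_moves: Moves the arm, as the interface text tells. Its arguments: {"type":"object","properties":{"steps":{"type":"array","items":{"type":"array","items":{"type":"array","items":{"type":"number"}}}},"grip_force":{"type":"number"}},"required":["steps"]}

```bash
mkdir -p pics; ls
cat > h.py <<'E'
import numpy as np, cv2
from plant import env, viewer, ticket
def cam(n):
    c=viewer.read_camera(n); f=240/np.tan(np.radians(c["fov_y"]/2)); return c,f
def ray(c,u,v):
    f=240/np.tan(np.radians(c["fov_y"]/2)); V=np.array(c["view"]); R=V[:3,:3]; o=-R.T@V[:3,3]
    d=R.T@np.array([(u-c["cx"])/f,-(v-c["cy"])/f,-1]); return o,d/np.linalg.norm(d)
def onz(c,u,v,z):
    o,d=ray(c,u,v); return o+d*(z-o[2])/d[2]
def proj(c,p):
    f=240/np.tan(np.radians(c["fov_y"]/2)); q=(np.array(c["view"])@np.append(p,1))[:3]
    return np.array([c["cx"]+f*q[0]/-q[2], c["cy"]-f*q[1]/-q[2]])
def tri(c1,a,c2,b):
    o1,d1=ray(c1,*a);o2,d2=ray(c2,*b)
    t=np.linalg.lstsq(np.array([d1,-d2]).T,o2-o1,rcond=None)[0]
    p,q=o1+t[0]*d1,o2+t[1]*d2; return (p+q)/2,np.linalg.norm(p-q)
def save(n,im): cv2.imwrite(f"pics/{n}.png",im[:,:,::-1])
E
python3 - <<'E'
from h import *
import pickle
print(env.state())
C={}
for n in("scene","side","wrist"):
    c,f=cam(n); C[n]=c; save(n+"0",c["frame"]); print({k:v for k,v in c.items() if k!="frame"})
pickle.dump(C,open("c0.pkl","wb"))
E
```

```text
pics
{'time': 0.0, 'q': array([-1.31980652,  0.38383327,  0.04382852,  1.59958755, -0.01787719,
        1.16121353, -0.04992129]), 'dq': array([-2.79383092e-05,  1.30393412e-03, -1.77834049e-04,  7.85992601e-04,
       -1.26358041e-03,  1.98349414e-03,  1.05276328e-03]), 'tau': array([-2.77982708e-04, -4.33468151e+01,  1.02414183e+00, -2.49515319e+01,
        1.04880388e-02,  1.11078526e-02,  9.45260126e-06]), 'tool_pos': array([221.88264512, 610.14686829, 302.48167628]), 'orientation': array([-0.54494026, -3.09366145,  0.0041346 ]), 'wrist_force': array([0.47389353, 0.59785328, 0.1447539 ]), 'moment': array([-0.03759831,  0.01473075,  0.0189086 ]), 'gripper_force': 0.0, 'gripper_width': 0.9988419626223094}
{'fov_y': 45.609326986920735, 'cx': 313.4655429834368, 'cy': 239.0515608717943, 'view': array([[ 9.80912139e-02,  9.95077673e-01,  1.40903487e-02,
        -1.43834492e+02],
       [-8.64381487e-01,  7.81740311e-02,  4.96722726e-01,
         4.31500253e+02],
       [ 4.93176195e-01, -6.09035717e-02,  8.67794904e-01,
        -1.29119973e+03],
       [ 0.00000000e+00,  0.00000000e+00
[... 205 characters left out ...]
2881398e+02],
       [ 4.48387012e-01,  4.65058895e-01,  7.63327788e-01,
        -3.54984582e+02],
       [-5.50306980e-01, -5.29317467e-01,  6.45743948e-01,
        -6.28040813e+02],
       [ 0.00000000e+00,  0.00000000e+00,  0.00000000e+00,
         1.00000000e+00]])}
{'fov_y': 67.19389243477038, 'cx': 316.3511294675732, 'cy': 241.32046780190623, 'view': array([[ 3.42382167e-01,  9.39557305e-01, -2.55408262e-03,
        -6.48987223e+02],
       [-8.95755371e-01,  3.25597621e-01, -3.02668968e-01,
         3.93390057e+01],
       [-2.83543237e-01,  1.05916290e-01,  9.53092321e-01,
        -3.80612947e+02],
       [ 0.00000000e+00,  0.00000000e+00,  0.00000000e+00,
         1.00000000e+00]])}
```

View pics/scene0.png

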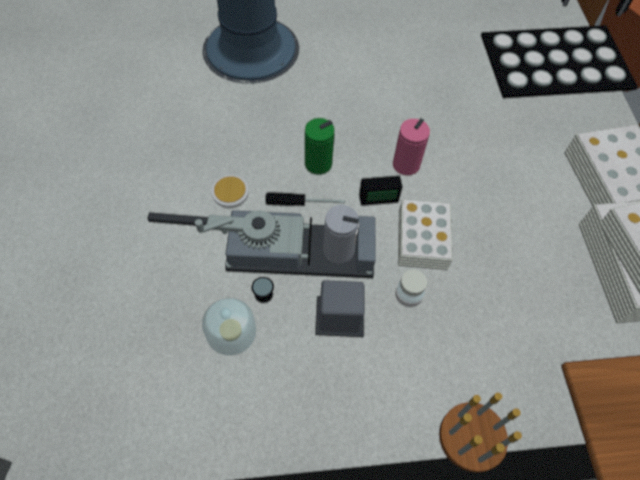

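View pics/side0.png

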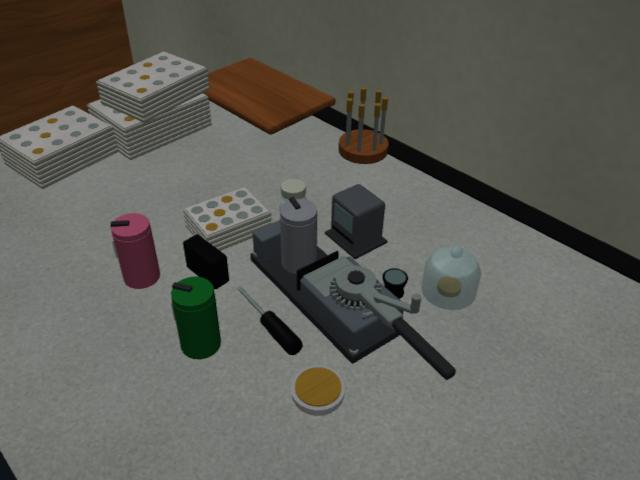

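Run:
```python
from h import *
import pickle
C=pickle.load(open("c0.pkl","rb"))
for n in C: print(n,proj(C[n],[0,0,0]),proj(C[n],[222,611,304-73]))
a=C["scene"]["frame"][190:290,140:390]; b=C["side"]["frame"][180:390,240:470]
A=cv2.resize(a,None,fx=3,fy=3,interpolation=cv2.INTER_CUBIC)
B=cv2.resize(b,None,fx=3.4,fy=3.4,interpolation=cv2.INTER_CUBIC)
save("cropA",A)
a=C["wrist"]["frame"]; 
out=np.zeros((600,800,3),np.uint8); out[:300,:750]=A
w=cv2.resize(a,(400,300)); out[300:,:400]=w
s=cv2.resize(C["side"]["frame"][190:310,270:430],(400,300),interpolation=cv2.INTER_CUBIC); out[300:,400:]=s
save("mix",out)
```

```text
scene [249.87988108  48.29599929] [587.63544294  13.68310924]
side [5.51196038e-01 5.91990395e+02] [-80.93384495 100.08340677]
wrist [-299.65561291  203.98060668] [317.49208045 310.74921727]
```

View pics/mix.png

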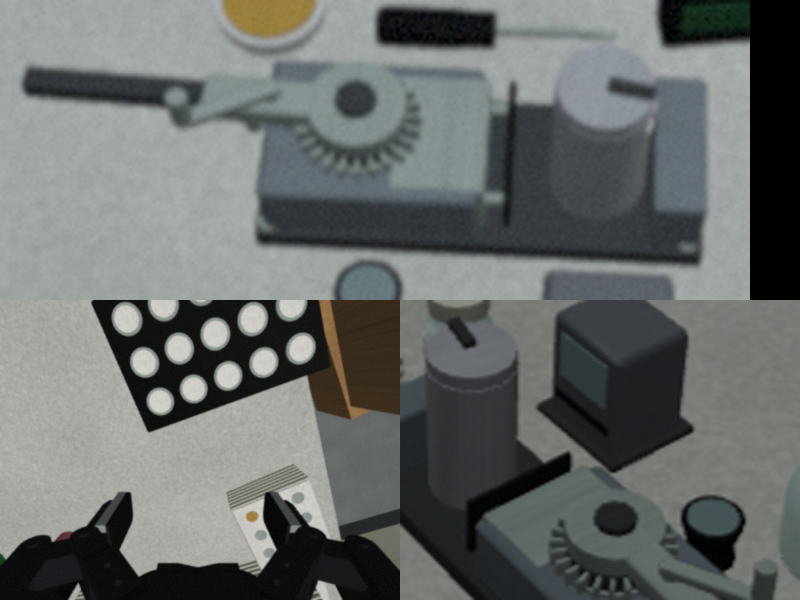

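Run:
```python
from h import *
import pickle
np.set_printoptions(precision=1,suppress=True)
C=pickle.load(open("c0.pkl","rb")); s,d=C["scene"],C["side"]
print("spindle cap",tri(s,(258.3,222.7),d,(356.8,276.8)), onz(s,258.3,222.7,95))
print("post",tri(s,(198.3,221.3),d,(416,296.5)), onz(s,198.3,221.5,118.5),onz(d,416,296.5,118.5))
print("can",tri(s,(341.7,219.3),d,(298,210)), onz(s,341.7,219.3,120), onz(d,298,210,120))
a,b=onz(s,343.3,218.3,122),onz(s,358.3,220.7,122); print("rib scene",a,b,np.arctan2(*(b-a)[1::-1]))
e=onz(d,292,199.5,122);f=onz(d,298,210,122); print("rib side",e,f,np.arctan2(*(e-f)[1::-1]))
a,b=onz(s,225.7,270.7,0),onz(s,373.3,276.7,0); print("base",a,b,np.linalg.norm(a-b),np.arctan2(*(b-a)[1::-1]))
print("handle end",onz(s,149,216.5,80.5),onz(d,451,371,80.5))
print("window",onz(d,343.2,218.8,58))
# can mask in scene: vertical axis; lid by fit
```

```text
spindle cap (array([521. ,  -1.5,  92.2]), np.float64(1.8059228551800617)) [522.2  -0.7  95. ]
post (array([526.2, -96.5, 119.3]), np.float64(1.0188414035952778)) [525.8 -96.1 118.5] [527.1 -96.5 118.5]
can (array([542.4, 135.8, 119. ]), np.float64(0.5939152510355888)) [543.3 135.4 120. ] [541.5 135.1 120. ]
rib scene [542.8 137.9 122. ] [549.6 161.6 122. ] 1.294195189704566
rib side [551.  158.1 122. ] [539.7 133.3 122. ] 1.1459605683357372
base [558.1 -66.8   0. ] [593.7 192.4   0. ] 261.6909887869863 1.4342699917747277
handle end [ 484.3 -185.5   80.5] [ 491.2 -183.4   80.5]
window [633.1 126.6  58. ]
```

>>> apply_moves([
  [[0,0,-1,0.4,-0.593,-0.06,100],[0,0,-1,0.4,-0.593,-0.06,100],[0,0,-1,0.4,-0.593,-0.06,100],[0,0,-1,0.4,-0.593,-0.06,100],[0,0,-1,0.4,-0.593,-0.06,100]],
])

```text
time: 0.65
tool_pos: [302.6, 491.0, 291.4]
orientation: [-1.207, -2.9, 0.001]
wrist_force: [0.3, -0.1, 0.5]
gripper_width: 1.001
gripper_force: 0.0
```

>>> apply_moves([
  [[0,0,-1,0.4,-0.593,-0.06,100],[0,0,-1,0.4,-0.593,-0.06,100],[0,0,-1,0.4,-0.593,-0.06,100],[0,0,-1,0.4,-0.593,-0.06,100],[0,0,-1,0.4,-0.593,-0.06,100]],
])

```text
time: 1.15
tool_pos: [382.5, 372.4, 279.5]
orientation: [-1.806, -2.57, 0.001]
wrist_force: [0.2, 1.1, -0.8]
gripper_width: 0.995
gripper_force: 0.0
```

>>> apply_moves([
  [[0,0,-1,0.4,-0.593,-0.06,100],[0,0,-1,0.4,-0.593,-0.06,100],[0,0,-1,0.4,-0.593,-0.06,100],[0,0,-1,0.4,-0.593,-0.06,100],[0,0,-1,0.4,-0.593,-0.06,100]],
])

```text
time: 1.65
tool_pos: [463.3, 253.2, 267.7]
orientation: [2.323, 2.115, 0.0]
wrist_force: [0.0, 0.0, -0.4]
gripper_width: 0.998
gripper_force: 0.0
```

>>> apply_moves([
  [[0,0,-1,0.4,-0.593,-0.06,100],[0,0,-1,0.4,-0.593,-0.06,100],[0,0,-1,0.4,-0.593,-0.06,100],[0,0,0,0.4,-0.593,-0.06,100],[0,0,0,0.4,-0.593,-0.06,100]],
])

```text
time: 2.15
tool_pos: [543.2, 134.4, 255.6]
orientation: [2.576, 1.798, 0.0]
wrist_force: [-0.2, -0.1, -0.8]
gripper_width: 0.999
gripper_force: 0.0
```

Run:
```python
from h import *
import pickle
c,f=cam("wrist"); pickle.dump(c,open("c1.pkl","wb")); save("w1",c["frame"])
s=env.state(); print(s["q"],s["tool_pos"],s["orientation"]); print(proj(c,[542.4,136,120]), proj(c,[551,159.5,122]))
```

```text
[-0.78121087  0.29022979  0.55440923  1.88557106 -0.17243626  1.01189657
 -0.5131537 ] [545.73433618 128.23202496 255.8216102 ] [2.57786730e+00 1.78567832e+00 2.91420048e-04]
[313.97671193 258.91805341] [313.78744197 219.75097396]
```

View pics/w1.png

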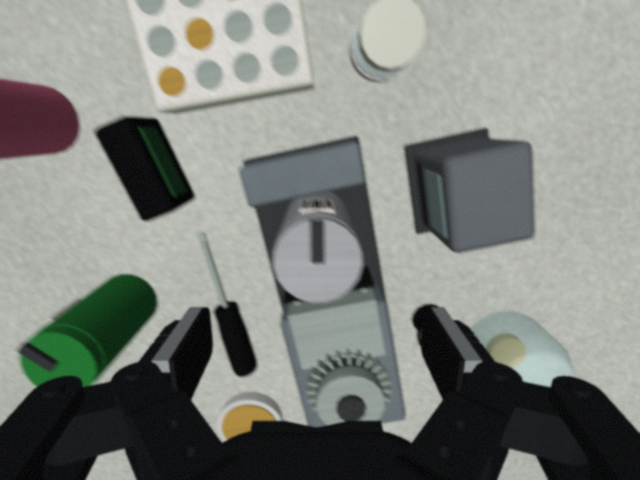

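Run:
```python
from h import *
import pickle
from scipy.spatial.transform import Rotation as Ro
np.set_printoptions(precision=2,suppress=True)
c=pickle.load(open("c1.pkl","rb"))
im=c["frame"][225:308,270:368]; 
a,b=onz(c,318,259,120),onz(c,317.5,222,122); print(a,b,np.arctan2(*(b-a)[1::-1]))
s=env.state(); y=Ro.from_rotvec(s["orientation"]).as_matrix(); print(y, s["tool_pos"],np.arctan2(y[1,1],y[0,1]))
print("window",onz(c,434,202,58)); print("window edges", onz(c,424,170,75),onz(c,443,235,41))
print("baseR",onz(c,358,140,60),onz(c,242,165,60))
print("bell knob/base",onz(c,515,350,45)," spindle",onz(c,351,408,94))
```

```text
[544.68 135.1  120.  ] [552.56 157.49 122.  ] 1.2320979031435164
[[ 0.35  0.94  0.  ]
 [ 0.94 -0.35 -0.  ]
 [-0.    0.   -1.  ]] [545.73 128.23 255.82] -0.35917481137485396
window [634.66 126.08  58.  ]
window edges [629.77 155.28  75.  ] [638.74  91.56  41.  ]
baseR [594.86 188.72  60.  ] [510.58 201.16  60.  ]
bell knob/base [672.14 -34.91  45.  ]  spindle [522.75  -0.8   94.  ]
```

>>> apply_moves([
  [[0,0,0,0,0,0,100],[0,0,0,0,0,0,100],[0,0,0,0,0,0,100],[0,0,0,0,0,0,100],[0,0,0,0,0,0,100]],
])

```text
time: 2.7
tool_pos: [541.8, 137.5, 255.9]
orientation: [-2.571, -1.804, -0.0]
wrist_force: [-0.2, 0.2, 0.3]
gripper_width: 0.999
gripper_force: 0.0
```

>>> apply_moves([
  [[0,0,0,0.02,-0.02,-0.54,100],[0,0,0,0.02,-0.02,-0.54,100],[0,0,0,0,-0.01,-0.54,100],[0,0,0,0,0,-0.54,100],[0,0,0,0,0,-0.5,100]],
], grip_force=30)

```text
time: 3.2
tool_pos: [543.4, 135.2, 148.6]
orientation: [-2.572, -1.804, -0.0]
wrist_force: [-0.8, 0.5, -0.2]
gripper_width: 1.001
gripper_force: 0.0
```

>>> apply_moves([
  [[0,0,0,0,0,0,100],[0,0,0,0,0,0,75],[0,0,0,0,0,0,60],[0,0,0,0,0,0,50],[0,0,0,0,0,0,50]],
], grip_force=30)

```text
time: 3.7
tool_pos: [544.3, 135.1, 151.0]
orientation: [-2.573, -1.802, -0.003]
wrist_force: [-2.9, 0.5, 6.1]
gripper_width: 0.647
gripper_force: 31.8
```

Run:
```python
from h import *
s=env.state()
for k in s: print(k,np.round(s[k],3))
```

```text
time 3.7
q [-0.728  0.441  0.493  1.951 -0.283  0.815 -0.428]
dq [ 0.001 -0.001  0.    -0.001 -0.002 -0.     0.001]
tau [ 6.0800e-01 -3.3677e+01  5.8390e+00 -1.8376e+01  1.4300e-01 -6.8400e-01
  6.0000e-03]
tool_pos [544.299 135.059 150.987]
orientation [-2.573 -1.802 -0.003]
wrist_force [-2.9    0.489  6.124]
moment [ 0.056  0.476 -0.033]
gripper_force 31.828
gripper_width 0.647
```

>>> apply_moves([
  [[0,0,-0.766,0,0,0,50],[0,0,-0.766,0,0,0,50],[0,0,-0.766,0,0,0,50],[0,0,-0.766,0,0,0,50],[0,0,-0.766,0,0,0,50]],
])

```text
time: 4.2
tool_pos: [546.4, 135.3, 151.0]
orientation: [2.837, 1.346, 0.011]
wrist_force: [2.0, 0.7, 0.9]
gripper_width: 0.649
gripper_force: 31.6
```

>>> apply_moves([
  [[0,0,-0.766,0,0,0,50],[0,0,-0.766,0,0,0,50],[0,0,-0.766,0,0,0,50],[0,0,-0.766,0,0,0,50],[0,0,-0.766,0,0,0,50]],
])

```text
time: 4.7
tool_pos: [546.6, 134.5, 151.1]
orientation: [3.021, 0.855, 0.012]
wrist_force: [1.6, -0.5, -0.0]
gripper_width: 0.646
gripper_force: 31.5
```

Run:
```python
from h import *
s=env.state()
for k in ("q","orientation","wrist_force","tool_pos","moment"): print(k,np.round(s[k],3))
```

```text
q [-0.849  0.476  0.646  1.955 -0.383  0.826 -1.013]
orientation [3.021 0.855 0.012]
wrist_force [ 1.612 -0.499 -0.011]
tool_pos [546.592 134.539 151.063]
moment [-0.175 -0.677  0.091]
```

>>> apply_moves([
  [[0,0,-0.766,0,0,0,50],[0,0,-0.766,0,0,0,50],[0,0,-0.766,0,0,0,50],[0,0,-0.766,0,0,0,50],[0,0,-0.766,0,0,0,50]],
])

```text
time: 5.2
tool_pos: [546.6, 133.8, 151.1]
orientation: [3.122, 0.34, 0.012]
wrist_force: [2.8, -0.2, 1.0]
gripper_width: 0.647
gripper_force: 31.5
```

>>> apply_moves([
  [[0,0,-0.766,0,0,0,50],[0,0,-0.766,0,0,0,50],[0,0,-0.766,0,0,0,50],[0,0,-0.766,0,0,0,50],[0,0,-0.766,0,0,0,50]],
])

```text
time: 5.7
tool_pos: [546.5, 133.1, 151.1]
orientation: [3.135, -0.185, 0.012]
wrist_force: [2.6, -1.9, 2.4]
gripper_width: 0.651
gripper_force: 31.6
```

>>> apply_moves([
  [[0,0,0,0,0,0,50],[0,0,0,0,0,0,50],[0,0,0,0,0,0,50],[0,0,0,0,0,0,50],[0,0,0,0,0,0,50]],
])

```text
time: 6.2
tool_pos: [546.2, 133.3, 151.1]
orientation: [3.136, -0.179, 0.009]
wrist_force: [3.6, -2.8, 5.0]
gripper_width: 0.647
gripper_force: 31.7
```

Run:
```python
from h import *
from scipy.spatial.transform import Rotation as Ro
s=env.state()
for k in ("q","orientation","wrist_force","tool_pos","moment"): print(k,np.round(s[k],3))
R=Ro.from_rotvec(s["orientation"]).as_matrix(); print(R.round(3),"label",np.arctan2(R[1,1],R[0,1])+np.pi/2)
```

```text
q [-0.966  0.528  0.802  1.96  -0.498  0.855 -1.581]
orientation [ 3.136 -0.179  0.009]
wrist_force [ 3.556 -2.823  4.982]
tool_pos [546.159 133.35  151.075]
moment [-1.009 -0.79   0.065]
[[ 0.993 -0.114  0.006]
 [-0.114 -0.993 -0.001]
 [ 0.006  0.    -1.   ]] label -0.11423641791245576
```

>>> apply_moves([
  [[0,0,0,0,0,0,70],[0,0,0,0,0,0,80],[0,0,0,0,0,0,95],[0,0,0,0,0,0,95],[0,0,0,0,0,0.3,95]],
])

```text
time: 6.7
tool_pos: [541.8, 134.6, 160.0]
orientation: [3.135, -0.179, -0.007]
wrist_force: [-0.6, 0.9, -0.7]
gripper_width: 0.95
gripper_force: 0.0
```

>>> apply_moves([
  [[0,0,0,0,0,0.5,95],[0,0,0,0,0,0.5,95],[0,0,0,0,0,0.5,95],[0,0,0,0,0,0.6,95],[0,0,0,0,0,0.1,95]],
])

```text
time: 7.2
tool_pos: [545.6, 134.5, 253.0]
orientation: [-3.133, 0.181, -0.008]
wrist_force: [-0.5, 0.4, 0.6]
gripper_width: 0.947
gripper_force: 0.0
```

Run:
```python
from h import *
import pickle
C={n:cam(n)[0] for n in ("wrist","scene","side")}
pickle.dump(C,open("c2.pkl","wb"))
out=np.zeros((600,800,3),np.uint8)
out[:,:]=0
out[:300,:400]=cv2.resize(C["wrist"]["frame"],(400,300))
out[:300,400:]=cv2.resize(C["side"]["frame"][180:300,270:430],(400,300),interpolation=cv2.INTER_CUBIC)
out[300:,:]=cv2.resize(C["scene"]["frame"][192:282,180:420],(800,300),interpolation=cv2.INTER_CUBIC)
save("m2",out); s=env.state(); print(s["tool_pos"],s["wrist_force"],s["q"])
```

```text
[543.5144089  134.61399433 249.55423049] [-0.0449243   0.16408345  0.04798288] [-1.07390187  0.38274151  0.91737862  1.90209748 -0.3543693   1.02815617
 -1.6898164 ]
```

View pics/m2.png

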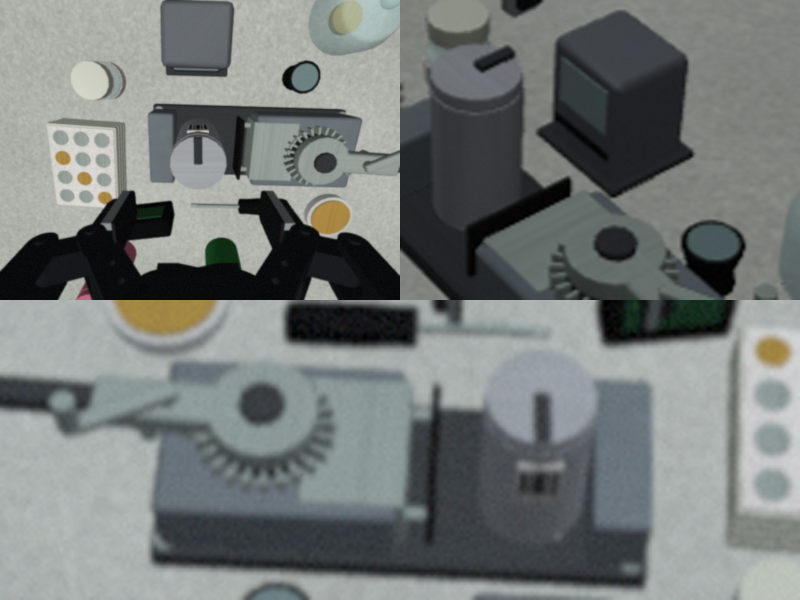

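>>> apply_moves([
  [[0,0,0.87,0.02,-0.287,-0.05,50],[0,0,0.87,0.02,-0.287,-0.05,0],[0,0,0.87,0.02,-0.287,-0.05,0],[0,0,0.87,0.02,-0.287,-0.05,0],[0,0,0.87,0.02,-0.287,-0.05,0]],
])

```text
time: 7.85
tool_pos: [546.6, 76.6, 237.8]
orientation: [3.113, 0.42, -0.005]
wrist_force: [-0.3, -0.6, 0.1]
gripper_width: 0.091
gripper_force: 0.0
```

>>> apply_moves([
  [[0,0,0.87,0.02,-0.287,-0.05,0],[0,0,0.87,0.02,-0.287,-0.05,0],[0,0,0.87,0.02,-0.287,-0.05,0],[0,0,0.87,0.02,-0.287,-0.05,0],[0,0,0.87,0.02,-0.287,-0.05,0]],
])

```text
time: 8.35
tool_pos: [550.6, 19.3, 227.7]
orientation: [-2.978, -0.999, 0.005]
wrist_force: [0.4, -0.4, -0.4]
gripper_width: -0.001
gripper_force: 0.0
```

>>> apply_moves([
  [[0,0,0.87,0.02,-0.287,-0.05,0],[0,0,0.87,0.02,-0.287,-0.05,0],[0,0,0.87,0.02,-0.287,-0.05,0],[0,0,0.87,0.02,-0.287,-0.05,0],[0,0,0.87,0.02,-0.287,-0.05,0]],
])

```text
time: 8.85
tool_pos: [554.6, -38.0, 217.8]
orientation: [-2.735, -1.543, 0.005]
wrist_force: [0.1, -0.2, 0.3]
gripper_width: -0.005
gripper_force: 0.0
```

>>> apply_moves([
  [[0,0,0.87,0.02,-0.287,-0.05,0],[0,0,0.87,0.02,-0.287,-0.05,0],[0,0,0.87,0.02,-0.287,-0.05,0],[0,0,0.87,0.02,-0.287,-0.05,0],[0,0,0.87,0.02,-0.287,-0.05,0]],
])

```text
time: 9.35
tool_pos: [558.6, -95.3, 207.7]
orientation: [-2.394, -2.03, 0.004]
wrist_force: [0.6, 0.0, 0.4]
gripper_width: 0.001
gripper_force: 0.0
```

Run:
```python
from h import *
import pickle
from scipy.spatial.transform import Rotation as Ro
np.set_printoptions(precision=3,suppress=True)
C=pickle.load(open("c2.pkl","rb")); w=C["wrist"]
a,b=onz(w,316.8,257.6,120),onz(w,316.8,219,122); print("can",a,b,np.arctan2(*(b-a)[1::-1]))
s=C["scene"]; k=.3
a,b=[onz(s,180+u*k,192+(v-300)*k,z) for u,v,z in((541,400,120),(542,440,122))]; print(a,b,np.arctan2(*(b-a)[1::-1]))
s=env.state(); print(s["tool_pos"],s["wrist_force"],s["q"],s["gripper_width"])
R=Ro.from_rotvec(s["orientation"]).as_matrix(); print(np.arctan2(R[1,1],R[0,1]))
```

```text
can [549.242 134.768 120.   ] [573.346 131.964 122.   ] -0.1157958194082353
[548.473 135.73  120.   ] [572.023 133.176 122.   ] -0.10803034821821915
[558.567 -95.33  207.672] [0.563 0.004 0.386] [-0.418  0.385  0.617  1.907 -0.273  0.937  0.165] 0.0005570108526720038
-0.16411432865065007
```

>>> apply_moves([
  [[0,0,0,0,0,-0.2,0],[0,0,0,0,0,-0.25,0],[0,0,0,0,0,-0.25,0],[0,0,0,0,0,-0.12,0],[0,0,0,0,0,0,0]],
])

```text
time: 9.85
tool_pos: [558.8, -94.2, 175.1]
orientation: [-2.397, -2.028, 0.004]
wrist_force: [-0.2, -0.1, 0.5]
gripper_width: 0.0
gripper_force: 0.0
```

>>> apply_moves([
  [[0,0,0,-0.15,0,0,0],[0,0,0,-0.15,0,0,0],[0,0,0,-0.15,0,0,0],[0,0,0,-0.15,0,0,0],[0,0,0,-0.15,0,0,0]],
])

```text
time: 10.35
tool_pos: [529.8, -95.8, 177.4]
orientation: [2.399, 2.026, 0.002]
wrist_force: [2.2, -1.4, 0.4]
gripper_width: 0.002
gripper_force: 0.9
```

>>> apply_moves([
  [[0,0,0,-0.15,0,0,0],[0,0,0,-0.15,0,0,0],[0,0,0,-0.15,0,0,0],[0,0,0,-0.15,0,0,0],[0,0,0,-0.12,0,0,0]],
])

```text
time: 10.85
tool_pos: [500.4, -94.6, 176.6]
orientation: [-2.398, -2.028, -0.0]
wrist_force: [1.3, 0.4, 0.1]
gripper_width: 0.002
gripper_force: 0.3
```

Run:
```python
from h import *
import pickle
C={n:cam(n)[0] for n in ("wrist","scene","side")}
pickle.dump(C,open("c3.pkl","wb"))
out=np.zeros((600,800,3),np.uint8)
out[:300,:400]=cv2.resize(C["wrist"]["frame"],(400,300))
out[:300,400:]=cv2.resize(C["side"]["frame"][250:370,320:480],(400,300),interpolation=cv2.INTER_CUBIC)
out[300:,:]=cv2.resize(C["scene"]["frame"][182:272,140:380],(800,300),interpolation=cv2.INTER_CUBIC)
save("m3",out); s=env.state(); print(s["tool_pos"],s["wrist_force"],s["q"])
```

```text
[500.1758419  -95.05262097 176.4637454 ] [ 0.11583077 -0.88307623  0.31167772] [-0.43825315  0.32526466  0.62439094  2.06227614 -0.25609373  0.83007005
  0.16879296]
```

View pics/m3.png

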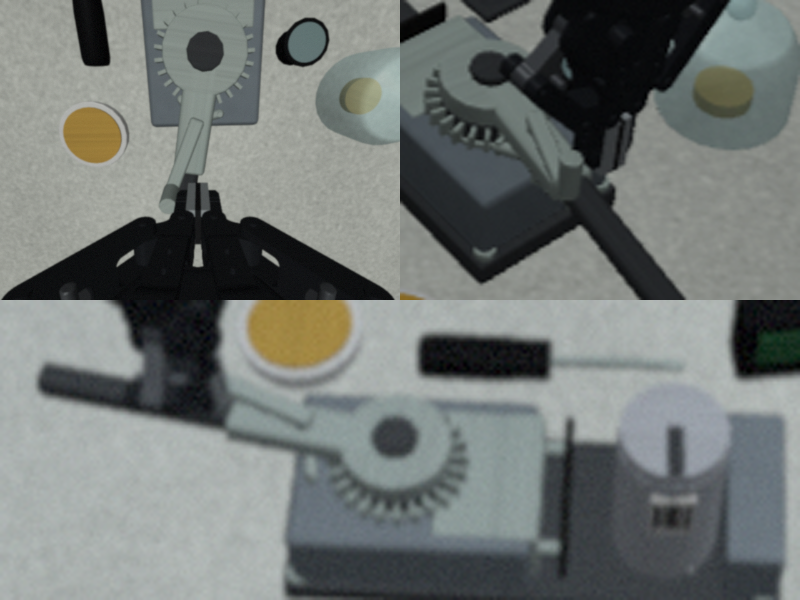

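Run:
```python
from h import *
import pickle
np.set_printoptions(precision=3,suppress=True)
C=pickle.load(open("c3.pkl","rb"))
sp=np.array([522.3,-1.,0]); my=-1.571-.138
e=onz(C["scene"],153,205.5,80.5); v=e-sp; a=np.arctan2(v[1],v[0]); h=my-a
print("end",e,np.hypot(*v[:2]),"handle",h)
p=onz(C["wrist"],268.8,329,118.5); print("post",p)
d=np.array([np.cos(a),np.sin(a)]); pv=sp[:2]+48.7*d; w=p[:2]-pv; print("pivot",pv,np.hypot(*w),"pawl",a-np.arctan2(w[1],w[0]))
print("grip",sp[:2]+150*d,"tangent",a+np.pi/2, "can rib?")
```

```text
end [ 462.408 -179.701   80.5  ] 188.470243960394 handle 0.18518343446403818
post [481.563 -91.41  118.5  ]
pivot [506.824 -47.176] 50.938979457128255 pawl 0.19549013740299137
grip [ 474.633 -143.225] tangent -0.3233871076691417 can rib?
```

>>> apply_moves([
  [[0,0,0,0.1,0,0.2,0],[0,0,0,0,0,0.5,0],[0,0,0,0,-0.1,0.4,10],[0,0,0,0,-0.3,0,30],[0,0,0,0,-0.3,0,50]],
])

```text
time: 11.5
tool_pos: [505.4, -124.0, 221.0]
orientation: [2.398, 2.028, 0.001]
wrist_force: [0.6, -0.5, -0.4]
gripper_width: 0.429
gripper_force: 0.0
```

>>> apply_moves([
  [[0,0,-0.9,-0.4,-0.25,0,50],[0,0,-0.93,-0.37,-0.23,-0.1,50],[0,0,0,0,0,-0.6,50],[0,0,0,0,0,-0.7,50],[0,0,0,0,0,-0.5,50]],
])

```text
time: 12.0
tool_pos: [472.5, -143.4, 142.4]
orientation: [-2.554, -1.827, 0.004]
wrist_force: [-0.2, 0.0, -0.1]
gripper_width: 0.5
gripper_force: 0.0
```

Run:
```python
from h import *
import pickle
from scipy.spatial.transform import Rotation as Ro
np.set_printoptions(precision=3,suppress=True)
s=env.state(); R=Ro.from_rotvec(s["orientation"]).as_matrix(); print(s["tool_pos"],s["wrist_force"],s["q"],s["gripper_width"],np.arctan2(R[1,1],R[0,1]))
c=cam("wrist")[0]; save("w4",c["frame"])
P=lambda h:np.array([522.3+150*np.cos(-1.709-h),-1+150*np.sin(-1.709-h)])
hs=np.arange(0.19,-0.58,-0.05)
for a in hs: print(round(a,2),P(a),(P(a-.05)-P(a))/40)
```

```text
[ 472.495 -143.446  142.431] [-0.164  0.022 -0.095] [-0.358  0.372  0.652  2.114 -0.325  0.757  0.172] 0.5002274894334965 -0.3287936219604381
0.19 [ 473.949 -142.993] [ 0.179 -0.056]
0.14 [ 481.106 -145.233] [ 0.182 -0.047]
0.09 [ 488.366 -147.111] [ 0.184 -0.038]
0.04 [ 495.711 -148.625] [ 0.185 -0.029]
-0.01 [ 503.122 -149.769] [ 0.186 -0.019]
-0.06 [ 510.581 -150.542] [ 0.187 -0.01 ]
-0.11 [ 518.07 -150.94] [ 0.187 -0.001]
-0.16 [ 525.569 -150.964] [0.187 0.009]
-0.21 [ 533.06  -150.614] [0.187 0.018]
-0.26 [ 540.524 -149.889] [0.185 0.027]
-0.31 [ 547.943 -148.792] [0.184 0.037]
-0.36 [ 555.297 -147.326] [0.182 0.046]
-0.41 [ 562.569 -145.494] [0.179 0.055]
-0.46 [ 569.741 -143.3  ] [0.176 0.064]
-0.51 [ 576.793 -140.751] [0.173 0.072]
-0.56 [ 583.71  -137.853] [0.169 0.081]
```

View pics/w4.png

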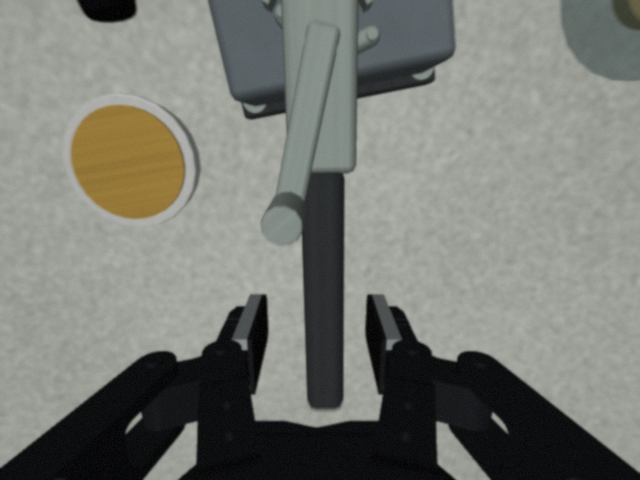

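>>> apply_moves([
  [[0,0,0,0.04,0,-0.2,50],[0,0,0,0,0,0,30],[0,0,0,0,0,0,5],[0,0,0,0,0,0,5],[0,0,0,0,0,0,5]],
], grip_force=60)

```text
time: 12.55
tool_pos: [475.6, -142.7, 137.3]
orientation: [2.552, 1.831, -0.0]
wrist_force: [-1.4, -1.2, 1.2]
gripper_width: 0.174
gripper_force: 58.8
```

>>> apply_moves([
  [[0,0,0.57,0.179,-0.056,0,5],[0,0,0.57,0.182,-0.047,0,5],[0,0,0.57,0.184,-0.038,0,5],[0,0,0.57,0.185,-0.029,0,5],[0,0,0.57,0.186,-0.019,0,5]],
])

```text
time: 13.05
tool_pos: [511.7, -149.7, 137.2]
orientation: [-2.302, -2.134, 0.001]
wrist_force: [-4.1, 1.1, 5.5]
gripper_width: 0.173
gripper_force: 59.3
```

```bash
cat > st.py <<'E'
from h import *
from scipy.spatial.transform import Rotation as Ro
np.set_printoptions(precision=3,suppress=True)
s=env.state(); R=Ro.from_rotvec(s["orientation"]).as_matrix(); y=R[:2,1]; y=y/np.hypot(*y)
if y[0]<0: y=-y
p=s["tool_pos"]; h=-1.709-np.arctan2(p[1]+1,p[0]-522.3)
t=np.array([-np.cos(np.arctan2(p[0]-522.3,-(p[1]+1))),-np.sin(np.arctan2(p[0]-522.3,-(p[1]+1)))])
print("t",s["time"],"h",round(h,3),"r",np.hypot(p[0]-522.3,p[1]+1).round(1),"z",p[2].round(1),"tool h",round(-1.709+np.pi/2-np.arctan2(y[1],y[0]),3),"F",s["wrist_force"],"Ftan(cw)",round(float(s["wrist_force"][:2]@t),2),"w",s["gripper_width"],s["gripper_force"],"q",s["q"])
E
python3 st.py
```

```text
t 13.05 h -0.067 r 149.0 z 137.2 tool h -0.062 F [-4.113  1.098  5.489] Ftan(cw) 4.18 w 0.17265394100668943 59.273731112480164 q [-0.273  0.435  0.567  2.023 -0.33   0.776  0.415]
```

>>> apply_moves([
  [[0,0,0.57,0.187,-0.01,0,5],[0,0,0.57,0.187,0,0,5],[0,0,0.57,0.187,0.009,0,5],[0,0,0.57,0.187,0.018,0,5],[0,0,0.57,0.185,0.027,0,5]],
])

```text
time: 13.55
tool_pos: [548.7, -147.4, 137.2]
orientation: [-2.018, -2.403, 0.001]
wrist_force: [-6.2, 1.6, 6.2]
gripper_width: 0.174
gripper_force: 59.4
```

>>> apply_moves([
  [[0,0,0.57,0.184,0.037,0,5],[0,0,0.57,0.182,0.046,0,5],[0,0,0.57,0.179,0.055,0,5],[0,0,0.57,0.176,0.064,0,5],[0,0,0.4,0.12,0.05,0,5]],
])

```text
time: 14.05
tool_pos: [582.0, -136.8, 137.2]
orientation: [-1.722, -2.622, 0.001]
wrist_force: [-7.1, 1.5, 6.7]
gripper_width: 0.175
gripper_force: 59.7
```

```bash
python3 st.py
```

```text
t 14.05 h -0.552 r 148.4 z 137.2 tool h -0.547 F [-7.145  1.535  6.696] Ftan(cw) 5.92 w 0.17490893680791125 59.672797322273254 q [-0.185  0.517  0.431  1.859 -0.285  0.831  0.8  ]
```

>>> apply_moves([
  [[0,0,-0.57,-0.173,-0.072,0,5],[0,0,-0.57,-0.176,-0.064,0,5],[0,0,-0.57,-0.179,-0.055,0,5],[0,0,-0.57,-0.182,-0.046,0,5],[0,0,-0.57,-0.184,-0.037,0,5]],
])

```text
time: 14.55
tool_pos: [549.0, -147.2, 137.3]
orientation: [2.036, 2.39, 0.004]
wrist_force: [1.3, 0.7, -2.0]
gripper_width: 0.174
gripper_force: 61.6
```

```bash
python3 st.py
```

```text
t 14.55 h -0.319 r 148.6 z 137.3 tool h -0.298 F [ 1.289  0.708 -1.993] Ftan(cw) -1.4 w 0.1744295746052022 61.630353927612305 q [-0.222  0.478  0.498  1.939 -0.313  0.798  0.609]
```

>>> apply_moves([
  [[0,0,-0.57,-0.185,-0.027,0,5],[0,0,-0.57,-0.187,-0.018,0,5],[0,0,-0.57,-0.187,-0.009,0,5],[0,0,-0.57,-0.187,0,0,5],[0,0,-0.57,-0.187,0.01,0,5]],
])

```text
time: 15.05
tool_pos: [511.9, -149.6, 137.3]
orientation: [2.316, 2.118, 0.004]
wrist_force: [2.3, 0.6, -2.6]
gripper_width: 0.169
gripper_force: 60.7
```

```bash
python3 st.py
```

```text
t 15.05 h -0.069 r 149.0 z 137.3 tool h -0.049 F [ 2.27   0.561 -2.647] Ftan(cw) -2.23 w 0.1688910572094237 60.669280886650085 q [-0.277  0.433  0.57   2.026 -0.332  0.769  0.402]
```

>>> apply_moves([
  [[0,0,-0.57,-0.186,0.019,0,5],[0,0,-0.57,-0.185,0.029,0,5],[0,0,-0.57,-0.184,0.038,0,5],[0,0,-0.57,-0.182,0.047,0,5],[0,0,-0.57,-0.179,0.056,0,5]],
])

```text
time: 15.55
tool_pos: [475.4, -142.7, 137.3]
orientation: [2.561, 1.813, 0.004]
wrist_force: [2.7, -0.8, -4.1]
gripper_width: 0.168
gripper_force: 59.7
```

```bash
python3 st.py
python3 - <<'E'
from h import *
import pickle
C={n:cam(n)[0] for n in ("wrist","scene","side")}
pickle.dump(C,open("c5.pkl","wb"))
out=np.zeros((600,800,3),np.uint8)
out[:300,:400]=cv2.resize(C["wrist"]["frame"],(400,300))
out[:300,400:]=cv2.resize(C["side"]["frame"][220:340,300:460],(400,300),interpolation=cv2.INTER_CUBIC)
out[300:,:]=cv2.resize(C["scene"]["frame"][192:282,180:420],(800,300),interpolation=cv2.INTER_CUBIC)
save("m5",out)
E
```

```text
t 15.55 h 0.181 r 149.3 z 137.3 tool h 0.201 F [ 2.741 -0.8   -4.091] Ftan(cw) -2.85 w 0.16821118771990637 59.741127490997314 q [-0.354  0.382  0.645  2.115 -0.339  0.74   0.17 ]
```

View pics/m5.png

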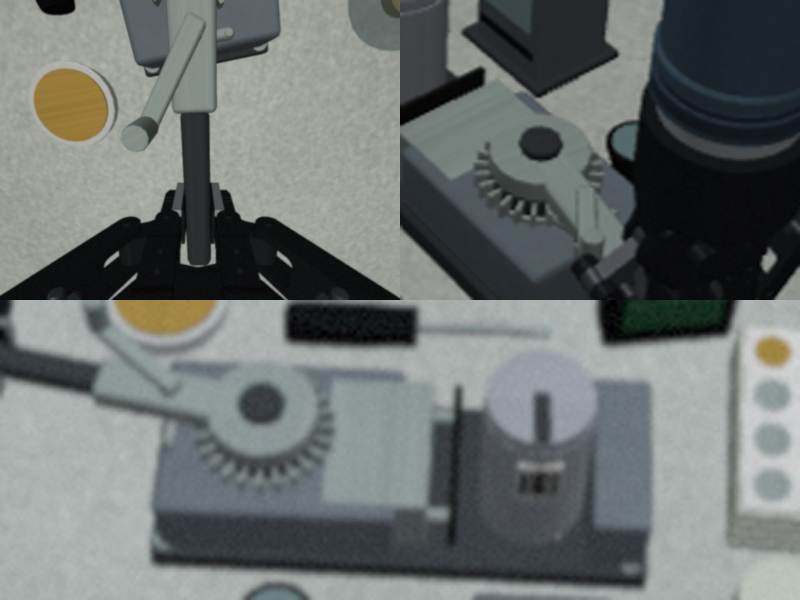

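>>> apply_moves([
  [[0,0,-0.57,-0.176,0.065,0,5],[0,0,-0.57,-0.173,0.074,0,5],[0,0,-0.57,-0.169,0.082,0,5],[0,0,-0.57,-0.165,0.09,0,5],[0,0,-0.57,-0.16,0.098,0,5]],
])

```text
time: 16.2
tool_pos: [441.8, -127.0, 137.3]
orientation: [2.767, 1.479, 0.005]
wrist_force: [2.7, -1.7, -5.1]
gripper_width: 0.175
gripper_force: 59.7
```

```bash
python3 st.py
python3 - <<'E'
from h import *
import pickle
np.set_printoptions(precision=1,suppress=True)
def vy(p): return np.array([(p[0]-522.3)*.99-.1376*(p[1]+1),(p[0]-522.3)*.1376+.99*(p[1]+1)])
C=pickle.load(open("c5.pkl","rb")); s=C["scene"]
for n,(u,v),z in(("pad0",(436,385),60),("pad0b",(432,543),20),("pad1",(458,387),60),("pad1b",(453,545),20),("can lid",(541,398),120),("fixed jaw top edge",(598,382),60)):
    print(n,vy(onz(s,180+.3*u,192+.3*(v-300),z)))
E
```

```text
t 16.2 h 0.43 r 149.6 z 137.3 tool h 0.451 F [ 2.677 -1.722 -5.058] Ftan(cw) -3.18 w 0.17489816871885497 59.735037088394165 q [-0.456  0.33   0.725  2.2   -0.333  0.714 -0.093]
pad0 [-36.4  86.7]
pad0b [36.2 88. ]
pad1 [-35.7  98.3]
pad1b [36.9 99.1]
can lid [  6.  138.9]
fixed jaw top edge [-42.4 171.7]
```

>>> apply_moves([
  [[0,0,-0.57,-0.155,0.106,0,5],[0,0,-0.57,-0.15,0.114,0,5],[0,0,0,0,0,0,5],[0,0,0.57,0.15,-0.114,0,5],[0,0,0.57,0.155,-0.106,0,5]],
])

```text
time: 16.7
tool_pos: [440.4, -126.2, 137.2]
orientation: [-2.768, -1.481, -0.001]
wrist_force: [-1.2, 2.9, 4.4]
gripper_width: 0.173
gripper_force: 59.6
```

>>> apply_moves([
  [[0,0,0.57,0.16,-0.098,0,5],[0,0,0.57,0.165,-0.09,0,5],[0,0,0.57,0.169,-0.082,0,5],[0,0,0.57,0.173,-0.074,0,5],[0,0,0.57,0.176,-0.065,0,5]],
])

```text
time: 17.2
tool_pos: [473.8, -142.4, 137.2]
orientation: [-2.561, -1.813, -0.001]
wrist_force: [-2.7, 3.3, 7.2]
gripper_width: 0.177
gripper_force: 59.9
```

>>> apply_moves([
  [[0,0,0.57,0.179,-0.056,0,5],[0,0,0.57,0.182,-0.047,0,5],[0,0,0.57,0.184,-0.038,0,5],[0,0,0.57,0.185,-0.029,0,5],[0,0,0.57,0.186,-0.019,0,5]],
])

```text
time: 17.7
tool_pos: [510.0, -149.7, 137.2]
orientation: [-2.315, -2.116, -0.001]
wrist_force: [-2.8, 3.2, 8.1]
gripper_width: 0.168
gripper_force: 60.0
```

>>> apply_moves([
  [[0,0,0.57,0.187,-0.01,0,5],[0,0,0.57,0.187,0,0,5],[0,0,0.57,0.187,0.009,0,5],[0,0,0.57,0.187,0.018,0,5],[0,0,0.57,0.185,0.027,0,5]],
])

```text
time: 18.2
tool_pos: [546.8, -147.9, 137.2]
orientation: [-2.034, -2.387, -0.001]
wrist_force: [-5.0, 3.3, 7.7]
gripper_width: 0.171
gripper_force: 60.2
```

>>> apply_moves([
  [[0,0,0.57,0.184,0.037,0,5],[0,0,0.57,0.182,0.046,0,5],[0,0,0.57,0.179,0.055,0,5],[0,0,0.57,0.176,0.064,0,5],[0,0,0,0,0,0,5]],
])

```text
time: 18.7
tool_pos: [576.1, -139.4, 137.2]
orientation: [-1.786, -2.578, -0.001]
wrist_force: [-5.2, 2.0, 7.2]
gripper_width: 0.17
gripper_force: 60.8
```

```bash
python3 st.py
python3 - <<'E'
from h import *
import pickle
c=cam("scene")[0]; pickle.dump(c,open("c6.pkl","wb")); save("s6",c["frame"])
# pad dark line: darkest col per row band between housing and canister
for c,n in((pickle.load(open("c0.pkl","rb"))["scene"],"start"),(pickle.load(open("c5.pkl","rb"))["scene"],"mid"),(c,"now")):
    g=cv2.cvtColor(c["frame"],cv2.COLOR_RGB2GRAY).astype(float)
    for r in (222,226,230,234): print(n,r,g[r,304:336].round().astype(int))
E
```

```text
t 18.7 h -0.509 r 148.5 z 137.2 tool h -0.498 F [-5.181  2.026  7.222] Ftan(cw) 4.1 w 0.17015519774195778 60.75746834278107 q [-0.19   0.511  0.443  1.873 -0.293  0.827  0.764]
start 222 [141 150 152 154 148 117  72  84 133 156 164 164 161 163 163 165 160 162
 163 160 138 120 125 142 147 147 150 149 149 150 148 150]
start 226 [125 130 131 128 118  79  36  36  51  58  58  62  56  63  59  59  59  61
  61  58  72  78  83  99 123 138 146 151 149 150 148 146]
start 230 [ 64  58  63  54  53  33  28  35  49  56  53  60  58  58  57  58  56  59
  61  63  65  70  75  75  77  77  82  96 110 124 135 142]
start 234 [63 55 58 58 50 34 28 38 50 59 59 58 60 55 55 54 57 60 58 63 70 74 74 76
 73 72 75 77 81 84 86 83]
mid 222 [151 151 145 149 150 150 153 163 174 172 170 154 104  67 106 156 171 172
 175 178 162 141 142 153 151 153 155 154 155 154 159 153]
mid 226 [151 151 153 150 146 138 137 141 143 143 138 124  78  45  48  59  63  64
  66  64  75  86 103 125 146 154 155 157 157 157 156 158]
mid 230 [153 148 149 151 137 112  81  63  60  64  64  51  38  35  43  55  64  61
  62  64  72  76  88  94  90  97 120 139 149 156 155 155]
mid 234 [152 151 150 144 136 100  75  62  57  62  59  41  35  41  51  60  63  63
  65  66  70  79  81  80  80  81  83  92  90  89  91  97]
now 222 [155 153 148 153 158 155 152 153 152 152 162 174 180 174 175 155 106  67
 111 160 164 146 145 155 157 156 155 157 158 158 157 161]
now 226 [154 153 150 150 158 154 150 149 149 143 142 143 145 142 142 122  82  47
  50  67  75  86 105 128 146 156 157 161 160 159 156 161]
now 230 [156 155 154 156 155 155 150 149 140 119  84  68  68  66  65  56  39  43
  50  61  70  77  89  97  94 102 119 141 153 157 160 160]
now 234 [156 151 151 156 155 153 155 150 140 104  75  64  62  62  59  43  37  41
  57  67  74  74  81  81  82  82  89  94  91  93  97 103]
```

>>> apply_moves([
  [[0,0,-0.57,-0.176,-0.064,0,5],[0,0,-0.57,-0.179,-0.055,0,5],[0,0,-0.57,-0.182,-0.046,0,5],[0,0,-0.57,-0.184,-0.037,0,5],[0,0,-0.57,-0.185,-0.027,0,5]],
])

```text
time: 19.25
tool_pos: [539.9, -148.9, 137.3]
orientation: [-2.097, -2.334, -0.002]
wrist_force: [-0.5, 4.2, 2.9]
gripper_width: 0.171
gripper_force: 60.2
```

>>> apply_moves([
  [[0,0,-0.57,-0.187,-0.018,0,5],[0,0,-0.57,-0.187,-0.009,0,5],[0,0,-0.57,-0.187,0,0,5],[0,0,-0.57,-0.187,0.01,0,5],[0,0,0,0,0,0,5]],
])

```text
time: 19.75
tool_pos: [510.8, -149.7, 137.2]
orientation: [-2.318, -2.118, -0.002]
wrist_force: [-0.2, 1.9, 3.5]
gripper_width: 0.175
gripper_force: 60.1
```

```bash
cat > pad.py <<'E'
from h import *
import pickle
def line(g,r,lo,hi):
    x=np.arange(lo,hi); b=np.minimum.reduce([g[r,x]]); w=np.clip(140-b,0,None); k=x[np.argmin(b)]
    s=slice(max(k-2-lo,0),k+3-lo); return (x[s]*w[s]).sum()/w[s].sum()
def run(c):
    g=cv2.cvtColor(c["frame"],cv2.COLOR_RGB2GRAY).astype(float)
    return [round(line(g,r,305,332),2) for r in (220,221,222,223)]
if __name__=="__main__":
    print("start",run(pickle.load(open("c0.pkl","rb"))["scene"]),"prev",run(pickle.load(open("c6.pkl","rb"))))
    c=cam("scene")[0]; pickle.dump(c,open("c7.pkl","wb"));print("now",run(c))
    g=cv2.cvtColor(c["frame"],cv2.COLOR_RGB2GRAY).astype(int); print(g[222,312:345],g[234,312:372])
E
python3 st.py; python3 pad.py
```

```text
t 19.75 h -0.061 r 149.2 z 137.2 tool h -0.048 F [-0.216  1.885  3.502] Ftan(cw) 0.36 w 0.1749613966035356 60.11782765388489 q [-0.276  0.433  0.57   2.026 -0.333  0.773  0.404]
start [np.float64(310.47), np.float64(310.38), np.float64(310.31), np.float64(310.18)] prev [np.float64(320.97), np.float64(321.01), np.float64(320.96), np.float64(320.93)]
now [np.float64(323.18), np.float64(323.33), np.float64(323.37), np.float64(323.37)]
[151 149 147 153 158 168 174 175 170 156 107  62  77 119 143 151 156 152
 157 155 156 154 159 156 157 158 158 139 102  72  62  67  87] [151 149 138 111  71  63  62  61  61  49  32  39  57  73  81  79  77  86
  86  92  91  88  91  97 112 125 129 122 100  78  73  74  89 111 128 129
 126 113 106  99  96  99  99 101  93  87  91 104 112 112 117 113 112 113
 113 112 113 113 116 115]
```

>>> apply_moves([
  [[0,0,-0.57,-0.186,0.019,0,5],[0,0,-0.57,-0.185,0.029,0,5],[0,0,0,0,0,0,5],[0,0,0,0,0,0,5],[0,0,0,0,0,0,5]],
])

```text
time: 20.3
tool_pos: [496.5, -148.0, 137.2]
orientation: [-2.421, -2.0, -0.002]
wrist_force: [0.3, 4.8, 5.4]
gripper_width: 0.175
gripper_force: 60.7
```

```bash
python3 st.py; python3 pad.py
```

```text
t 20.3 h 0.036 r 149.3 z 137.2 tool h 0.052 F [0.288 4.807 5.409] Ftan(cw) 0.55 w 0.17450602763170903 60.705742835998535 q [-0.303  0.414  0.599  2.061 -0.337  0.762  0.314]
start [np.float64(310.47), np.float64(310.38), np.float64(310.31), np.float64(310.18)] prev [np.float64(320.97), np.float64(321.01), np.float64(320.96), np.float64(320.93)]
now [np.float64(324.29), np.float64(324.36), np.float64(324.39), np.float64(324.37)]
[150 148 147 147 150 154 166 174 173 171 154 104  58  73 114 146 154 154
 155 152 157 155 155 154 154 157 158 153 139  96  65  60  68] [151 149 147 138 112  74  64  57  60  60  42  36  41  61  74  79  76  80
  85  88  88  83  89  91 106 118 123 132 119  94  74  75  78  89 111 131
 129 127 118 109 106 101 104 104  96  94 101 108 107 113 115 113 115 112
 112 114 113 115 113 116]
```

>>> apply_moves([
  [[0,0,-0.57,-0.184,0.038,0,5],[0,0,-0.57,-0.182,0.047,0,5],[0,0,0,0,0,0,5],[0,0,0,0,0,0,5],[0,0,0,0,0,0,5]],
])

```text
time: 20.85
tool_pos: [482.1, -144.9, 137.2]
orientation: [2.519, 1.877, 0.003]
wrist_force: [3.1, 5.2, 5.9]
gripper_width: 0.175
gripper_force: 60.8
```

```bash
python3 st.py; python3 pad.py
```

```text
t 20.85 h 0.134 r 149.4 z 137.2 tool h 0.152 F [3.081 5.174 5.862] Ftan(cw) -1.57 w 0.174697284162825 60.837446451187134 q [-0.335  0.394  0.63   2.096 -0.34   0.749  0.22 ]
start [np.float64(310.47), np.float64(310.38), np.float64(310.31), np.float64(310.18)] prev [np.float64(320.97), np.float64(321.01), np.float64(320.96), np.float64(320.93)]
now [np.float64(324.56), np.float64(324.54), np.float64(324.59), np.float64(324.5)]
[149 149 149 147 146 148 156 167 168 172 165 126  71  69 116 143 150 154
 155 152 156 156 157 156 154 157 157 157 138  99  70  58  68] [153 150 150 145 142 114  79  66  58  60  48  40  36  54  71  75  78  76
  79  85  96  90  88  95  96 112 123 131 123 100  81  79  74  83 112 130
 131 123 113 103 100 100 100 103  95  99 102 107 114 111 114 115 111 114
 110 110 111 113 114 113]
```

>>> apply_moves([
  [[0,0,-0.57,-0.179,0.056,0,5],[0,0,-0.57,-0.176,0.065,0,5],[0,0,0,0,0,0,5],[0,0,0,0,0,0,5],[0,0,0,0,0,0,5]],
])

```text
time: 21.4
tool_pos: [468.4, -140.4, 137.2]
orientation: [2.608, 1.749, 0.004]
wrist_force: [3.3, 4.2, 3.5]
gripper_width: 0.173
gripper_force: 60.9
```

```bash
python3 st.py; python3 pad.py|tail -8
```

```text
t 21.4 h 0.231 r 149.5 z 137.2 tool h 0.251 F [3.343 4.17  3.462] Ftan(cw) -1.61 w 0.17345496622070436 60.94195604324341 q [-0.371  0.373  0.661  2.131 -0.34   0.737  0.122]
start [np.float64(310.47), np.float64(310.38), np.float64(310.31), np.float64(310.18)] prev [np.float64(320.97), np.float64(321.01), np.float64(320.96), np.float64(320.93)]
now [np.float64(324.54), np.float64(324.62), np.float64(324.71), np.float64(324.63)]
[148 147 153 148 149 150 147 153 164 175 162 125  76  70 111 134 149 156
 153 153 153 158 154 154 156 157 158 157 141  99  69  60  65] [153 151 150 148 148 142 117  82  62  62  54  43  32  56  68  80  81  80
  84  92  96  90  91  88  99 109 124 131 121 101  79  73  78  87 110 128
 130 126 117 105 101 105  99  97  97  95 100 110 110 116 110 113 116 110
 113 111 111 114 114 112]
```

>>> apply_moves([
  [[0,0,-0.34,-0.104,0.044,0,5],[0,0,-0.34,-0.103,0.045,0,5],[0,0,0,0,0,0,5],[0,0,0,0,0,0,5],[0,0,0,0,0,0,5]],
])

```text
time: 21.95
tool_pos: [460.7, -137.2, 137.3]
orientation: [2.656, 1.67, 0.005]
wrist_force: [4.9, 3.1, 0.4]
gripper_width: 0.174
gripper_force: 61.4
```

```bash
python3 st.py; python3 pad.py|tail -8
python3 - <<'E'
from h import *
c,_=cam("side"); b=c["frame"][170:350,250:450]; save("s8",cv2.resize(b,(666,600),interpolation=cv2.INTER_CUBIC))
E
```

```text
t 21.95 h 0.286 r 149.5 z 137.3 tool h 0.31 F [4.869 3.062 0.41 ] Ftan(cw) -3.18 w 0.17423074053930096 61.40916109085083 q [-0.394  0.361  0.68   2.151 -0.339  0.729  0.061]
start [np.float64(310.47), np.float64(310.38), np.float64(310.31), np.float64(310.18)] prev [np.float64(320.97), np.float64(321.01), np.float64(320.96), np.float64(320.93)]
now [np.float64(324.66), np.float64(324.6), np.float64(324.71), np.float64(324.83)]
[147 149 151 147 146 144 149 155 167 171 164 133  79  70 116 138 149 151
 156 155 150 155 157 156 154 157 154 156 139 100  66  63  66] [148 152 150 150 149 149 134  94  68  62  53  41  34  53  71  73  78  77
  85  95  97  91  88  90  99 113 121 130 123  98  81  73  74  82 106 129
 130 124 115 104 102 102  95  98  95  95 100 108 111 110 115 112 112 111
 113 109 112 112 112 112]
```

View pics/s8.png

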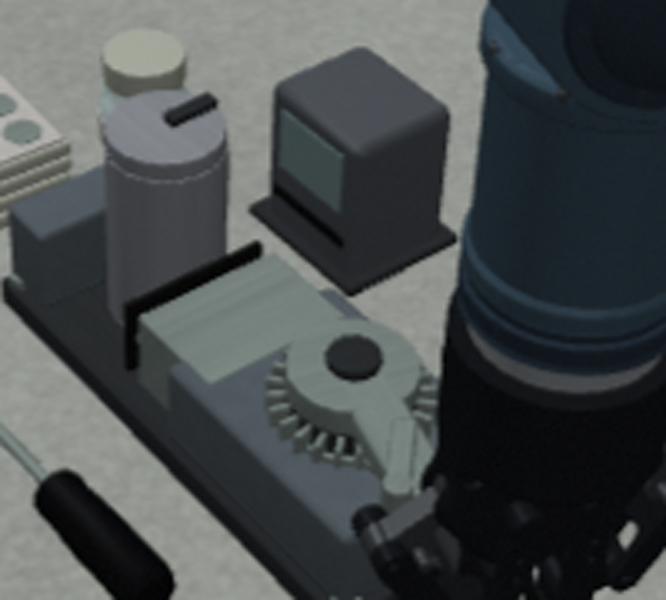

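>>> apply_moves([
  [[0,0,0,0,0,0,20],[0,0,0,0,0,0,35],[0,0,0,0,0,0,50],[0,0,0,0,0,0,50],[0,0,0,0,0,0.2,50]],
])

```text
time: 22.55
tool_pos: [456.2, -137.7, 143.5]
orientation: [-2.662, -1.665, 0.006]
wrist_force: [-0.1, -0.2, 0.2]
gripper_width: 0.501
gripper_force: 0.0
```

>>> apply_moves([
  [[0,0,0,0,0,0.5,50],[0,0,0,0,0,0.6,50],[0,0,0,-0.2,-0.3,0.6,50],[0,0,0,-0.2,-0.3,0.5,50],[0,0,0,0,0,0,50]],
])

```text
time: 23.05
tool_pos: [442.2, -163.9, 235.3]
orientation: [2.664, 1.661, 0.006]
wrist_force: [0.9, -0.4, 0.3]
gripper_width: 0.504
gripper_force: 0.0
```

```bash
python3 st.py; python3 pad.py|tail -8
python3 - <<'E'
from h import *
C={n:cam(n)[0] for n in ("wrist","scene","side")}
out=np.zeros((600,800,3),np.uint8)
out[:300,:400]=cv2.resize(C["wrist"]["frame"],(400,300))
out[:300,400:]=cv2.resize(C["side"]["frame"],(400,300))
out[300:,:]=cv2.resize(C["scene"]["frame"][172:292,120:440],(800,300),interpolation=cv2.INTER_CUBIC)
save("m9",out)
E
```

```text
t 23.05 h 0.319 r 181.5 z 235.3 tool h 0.317 F [ 0.855 -0.416  0.264] Ftan(cw) -0.95 w 0.5037970274262705 0.0 q [-0.473  0.146  0.801  2.113 -0.133  0.927 -0.053]
start [np.float64(310.47), np.float64(310.38), np.float64(310.31), np.float64(310.18)] prev [np.float64(320.97), np.float64(321.01), np.float64(320.96), np.float64(320.93)]
now [np.float64(324.63), np.float64(324.63), np.float64(324.63), np.float64(324.8)]
[145 149 145 148 149 146 145 154 164 171 161 129  75  74 116 139 148 152
 152 156 151 151 155 153 153 155 155 151 137  99  68  59  63] [150 152 151 147 146 148 132  95  65  65  48  39  40  50  68  78  79  76
  84  91  92  85  84  89  97 113 123 126 123  99  77  73  76  85 105 126
 128 123 113 104  99  95  95  94  91  92 100 106 111 109 112 113 110 113
 113 115 113 113 114 111]
```

View pics/m9.png

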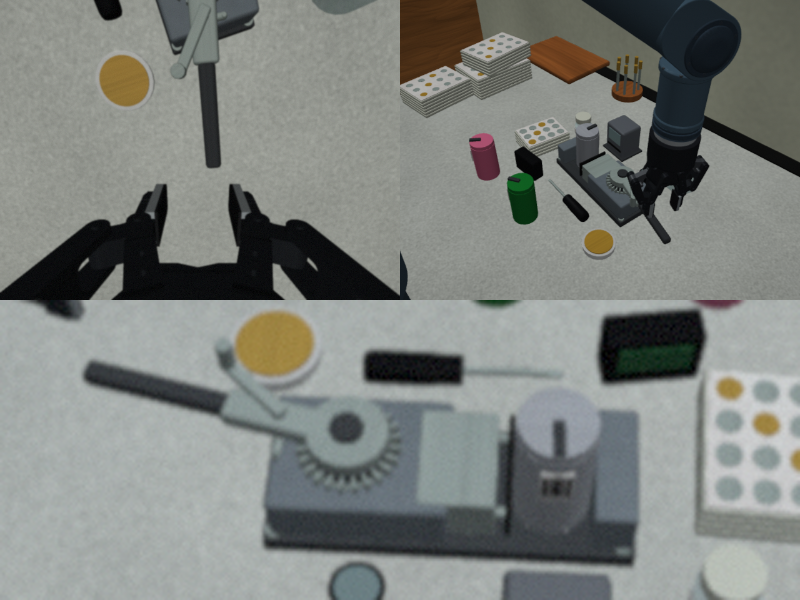

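```bash
python3 -c "
from h import *
print(ticket.job_done())"
```

```text
the job is handed in; nothing more can be done
None
```

I turned the canister's label to the reader, flipped the pawl lever to the tightening side, and closed the vise to about 4 mm of pad compression (estimated from the handle angle, camera pictures and force rise; firm is 3 to 6 mm). The job was handed in at 23 s with the gripper clear; the hand-in gave no verdict back.

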